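# Unlatch and open the guard gate of the mould-cleaning spot

## Robot

A 6-joint arm with a two-finger parallel gripper is mounted at the origin on the work surface. World frame = base frame: x ahead of the robot, y to its left, z up, the work surface at z = 0. Lengths are in m, angles in rad, forces in N, time in s.
With the tool pointing down it reaches from about 0.325 to 0.775 m from the base axis. Payload 5.5 kg.
Tool frame: the origin (TCP) lies at the very end of the fingers, on their centre line; the grasp point (between the pads) lies 19 mm behind it; z points along the fingers, y is the line along which they close (so a half turn about z gives the same grasp; the last joint's range is limited). The gripper opens to 88 mm and grips with 3 to 60 N. Pads are 20 mm wide; open, the fingers measure 115 mm over their backs; the gripper's body (75 mm by 178 mm) begins 61 mm behind the grasp point.
Start: joints at [1.169, 0.091, 1.231, -0, 1.82, -0.057], TCP at [0.203, 0.565, 0.223] pointing down, gripper open.
Joint ranges: [-2.87, 2.87], [-0.86, 2.18], [0.17, 2.46], [-1.51, 4.65], [0.06, 2.69], [-2.65, 2.65]. Speed limits (rad/s): [2.57, 2.57, 3.01, 3.14, 3.14, 3.14].

## Interface

Orientations are given as a unit quaternion [w, x, y, z].
In Python, from station import r gives the robot as it stands.
- The arm moves only by the tool play_rows, never from a script. Its argument "steps" is a list that holds one entry, the list of rows, each a list of 5 numbers: the shift along the tool's x, y, z in m, then the turn about the tool's z in rad, then the opening, from 0 (shut) to 1 (fully open). A call has 1 to 8 rows; each row is the pose to reach, as a shift and turn from the pose commanded when the call began, along the tool's axes at that moment; what a row does not reach only later rows make up. A row lasts 1/10 s, in which the tool goes at most 50 mm and 8.59 degrees, less where a joint would pass 70% of its speed; a pose out of reach is approached as far as the arm can. A call with a gripper value outside its range is refused whole. The fingers move at their own pace and stop on an object; the grip force is fixed at half the most. Time passes only in rows, so rows that repeat a pose let the fingers close. It gives the time, the measured TCP pose, the force, the opening and the grip force at its end, in the units of the state.
- r.get_obs(): the state, without advancing time (a new reading comes with each control period).
- r.grab_frame(name): name is "scene" or "top"; returns (picture, depth): 384x512x3 uint8, red, green, blue; 384x512 float32, m along the optical axis (not along the pixel's ray), 0 where there is no reading.
- r.camera_model(name): a dict with "camera_matrix" (3x3 intrinsics, pixels), "cam_to_world" (4x4, takes a point from camera to world coordinates). Camera axes: x right, y up, looking along -z (the intrinsics and any distortion apply to the point x, -y, -z); pixel columns grow to the right and rows downward; lengths in m; the calibration is good to about 2 mm. A picture is of the moment at which its call begins. camera_model takes no time and is no camera call.
- r.sign_off(): hands the job in; it is judged then, once.
The state is a dict: "t": time; "joint_pos": joint angles; "qvel": joint speeds; "effort": joint torques, N m; "tcp_pos": TCP position; "tool_rot": TCP orientation; "contact_force": force on the tool from outside, world axes, zero at the start; "ft_torque": the same for the moment, N m; "finger_gap": finger opening in m; "gripper_force": force on a finger pad.
Only numpy, scipy, OpenCV 4.12 (cv2) and the standard library are available. Lean on these libraries where they do the work, as an engineer would, in place of code of your own. Each camera call takes 0.05 s, during which the arm holds its last target. There are 200 camera calls.

## Task

Open the little guard gate in front of the mould: gently lift its latch bar by the black ball knob until the bar's end is level with the catch's mouth (neither behind its lower nor its upper lip) without straining it against the catch, then swing the gate towards you to wide open (60 degrees or more, not flung), let the bar drop back down and let go. Leave everything else where it is.

Things in the scene. Friction and masses are not known exactly. Their poses are not given: they have to be found in the camera images.
- guard: low fence of aluminium posts and clear panels, 128 mm tall, 260 mm wide (y), 250 mm deep (x), fixed to the table. Origin: on the table in the gate plane, midway between the two front posts (20 mm square, at y = +120 and -120 mm). Its +x points from the gate into the fence, away from the robot, +y to the gate's hinge side, +z up; the gate fills the front, at x = 0
- gate (a joint): gate angle, rad: 0 shut, grows as it opens towards guard -x (clockwise seen from above), up to 1.6. The hinge is slightly stiff (0.1 N m): the gate stays where it is left. Gate: 200 mm wide, 12 mm thick, upper edge 125 mm over the table, about 0.6 kg
- gate_hinge (a point): point on the gate's upright hinge line, at guard (0, 100) mm, 112 mm over the table
- latch_bar (a joint): angle of the latch bar about its pivot, rad: 0 lying level on its rest peg, grows as its free end is lifted, to 0.5 at most. It falls back by its own weight (about 0.13 kg)
- latch_pivot (a point): pivot of the latch bar, 22 mm in front of the gate plane, 112 mm over the table, 80 mm from the hinge line along the gate; its axis is square to the gate. The dark steel bar is 8 mm thick, 10 mm high (5 mm above and below the pivot's height when level) and reaches 150 mm from the pivot, away from the hinge, into the catch
- latch_knob (a point): centre of the black ball knob, 24 mm across, on a 10 mm stem on the latch bar: 95 mm from the pivot towards the bar's free end and 45 mm above it (157 mm over the table when level). Free all round and above; its lowest point is 20 mm above the gate's upper edge. Moves with bar and gate
- keeper: the catch. Fixed back plate 22 x 95 x 3 mm on the front of the non-hinge post; origin at its centre, 117 mm over the table, axes as the guard's. It carries a rigid C-shaped jaw, 10 mm wide, 141 mm from the bar's pivot, reaching 22 mm in front of the plate's centre, open towards guard -x by a mouth between a lower and an upper lip. The bar's end lies in it, behind the lower lip (3 mm of play)
- catch_mouth (a point): fixed point: middle of the 16 mm high mouth if the jaw sat at its middle setting, 130 mm over the table (level bar: middle at 112). The real jaw is clamped up to 11 mm higher or lower, NOT measured: feel for it. Lifted fully, the bar's end stops rigidly at the jaw's roof, 8 mm above the mouth's upper edge, and is caught behind the upper lip; in the mouth a slanting bar has 3 to 5 mm of room
- mould: a half of an injection mould, steel plate 130 x 150 x 48 mm lying in the guard's tray behind the gate, loose, to be left alone; origin at the middle of its underside or length
- nozzle: a white cone-shaped nozzle tip 120 mm tall, 36 mm across, standing, loose, to be left alone; origin at the middle of its underside or length
- spray_can: a can 150 mm tall, 52 mm across, standing, loose, to be left alone; origin at the middle of its underside or length
- brush: a hand brush lying flat, loose, to be left alone; origin at the middle of its underside or length
- screwdriver: a screwdriver lying flat, loose, to be left alone; origin at the middle of its underside or length
- bush: a brass ring 36 mm across, 30 mm high, loose, to be left alone; origin at the middle of its underside or length
- parts_tray: an open grey tray 100 x 140 x 30 mm, loose, to be left alone; origin at the middle of its underside or length

How it is judged:
On the way, in this order (a step that is already met when the one before it is completed fails the run):
1. the latch bar is lifted while the gate is still shut (value of joint latch_bar above 0.03 rad and value of joint gate below 0.05 rad), for 0.1 s.
2. the gate is out of its catch and begins to open (value of joint gate above 0.2 rad), for 0.05 s.
At the end, for the whole second after the job is handed in: The gate stands open by at least 59 degrees (1.03 rad) and at rest, and the latch bar has dropped level again (within 0.04 rad) (value of joint gate above 1.03 rad and value of joint latch_bar below 0.04 rad and velocity of joint gate between -0.05 and 0.05 rad/s); the robot touches nothing.
It fails at once if the catch is strained: more than 15 N on it (bar jammed against lips or roof, or pressed by the robot) (contact force between keeper and anything else above 15 N).
It fails at once if the gate is flung (faster than 2 rad/s) (velocity of joint gate above 2 rad/s).
It fails at once if something else is moved by more than 30 mm (distance of any of mould, nozzle, spray_can, brush, screwdriver, bush, parts_tray from where it was at the start of the episode above 0.03 m).
It also fails if it takes over 70 s, if anything falls off the work surface, if the arm or the gripper's body presses on something with over 40 N, if the wrist force passes 120 N, or if a joint passes its speed limit or range.

## Working session

There is one attempt and no reset: what is moved stays moved. The work goes in short steps, Python scripts to look and compute and a tool call to move; the robot and the scene stay as the last step left them, time stands still between calls to the robot, and variables do not carry over. Pictures are saved under pics/ and viewed, at most 10 in all, crops included, and the job is handed in when it is done.

Besides the shell and the picture viewer there is one more tool, called after ">>>" as name([rows], argument=value, ...), one row to a line, values as JSON. play_rows: Moves the arm, as the interface text tells. Its arguments: {"type":"object","properties":{"steps":{"type":"array","items":{"type":"array","items":{"type":"array","items":{"type":"number"}}}}},"required":["steps"]}

```bash
mkdir -p pics; ls; python3 - <<'E'
from station import r
import cv2,numpy as np
o=r.get_obs();print({k:np.round(v,3).tolist() for k,v in o.items()})
for n in("scene","top"):
    p,d=r.grab_frame(n);cv2.imwrite(f"pics/{n}0.png",p[:,:,::-1]);np.savez(f"pics/{n}0.npz",p=p,d=d)
    m=r.camera_model(n);print(n,m["camera_matrix"],np.round(m["cam_to_world"],3),[k for k in m])
E
```

```text
pics
{'t': 0.0, 'joint_pos': [1.169, 0.092, 1.232, -0.0, 1.82, -0.057], 'qvel': [-0.001, 0.001, -0.001, 0.001, -0.001, 0.0], 'effort': [-0.001, -44.645, -40.645, 0.07, 0.029, -0.0], 'tcp_pos': [0.203, 0.564, 0.222], 'tool_rot': [-0.0, 0.172, 0.985, -0.001], 'contact_force': [-0.252, -0.086, 1.017], 'ft_torque': [0.009, -0.013, 0.05], 'gripper_force': 0.0, 'finger_gap': 0.088}
scene [[455.41133544   0.         254.69150887]
 [  0.         455.41133544 192.78773186]
 [  0.           0.           1.        ]] [[ 0.041 -0.811  0.584  1.293]
 [ 0.999  0.038 -0.018 -0.061]
 [-0.007  0.584  0.811  1.072]
 [ 0.     0.     0.     1.   ]] ['camera_matrix', 'cam_to_world']
top [[423.47704026   0.         259.33230294]
 [  0.         423.47704026 196.96393092]
 [  0.           0.           1.        ]] [[ 0.078  0.976 -0.204  0.391]
 [-0.997  0.077 -0.014 -0.052]
 [ 0.002  0.205  0.979  1.337]
 [ 0.     0.     0.     1.   ]] ['camera_matrix', 'cam_to_world']
```

View pics/scene0.png

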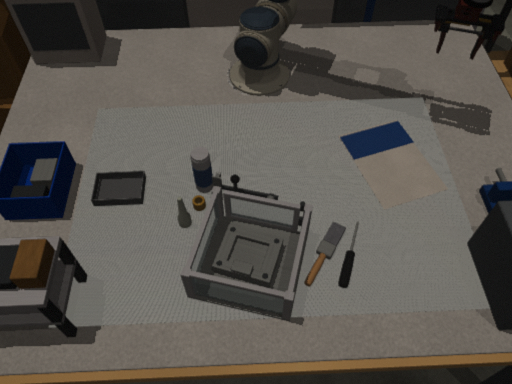

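View pics/top0.png

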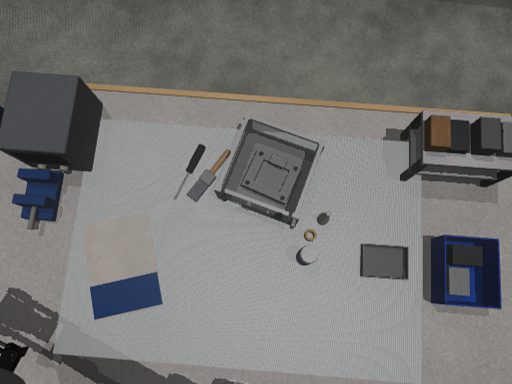

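The scene view shows the guard at about (190–310, 185–310). Its gate side faces the robot, and the black knob is near (235,180), with the spray can beside it at (202,170). In the top view the gate runs from about (220,195) to (295,222).

```bash
python3 - <<'E'
import cv2,numpy as np
a=cv2.imread("pics/scene0.png")[160:260,180:320];b=cv2.imread("pics/top0.png")[110:280,200:340]
a=cv2.resize(a,None,fx=4,fy=4,interpolation=cv2.INTER_CUBIC);b=cv2.resize(b,None,fx=3.5,fy=3.5,interpolation=cv2.INTER_CUBIC)
f=lambda x:np.clip(x.astype(float)*1.8,0,255).astype(np.uint8)
cv2.imwrite("pics/c1.png",f(a));cv2.imwrite("pics/c2.png",f(b))
E
```

```text
(no output)
```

View pics/c1.png

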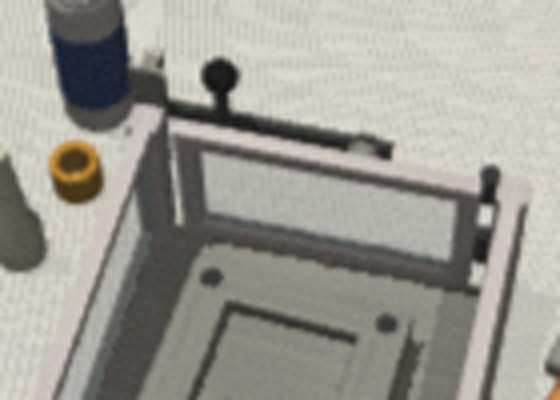

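View pics/c2.png

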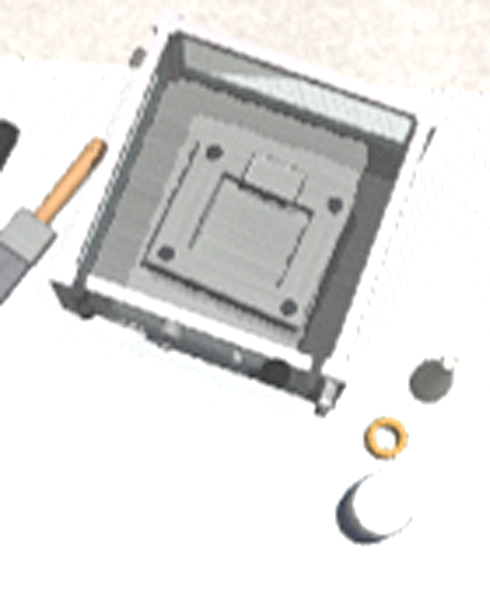

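The crops show the knob at scene pixel (235.0,178.8) and top pixel (278.6,216.6). The hinge pin top is at scene (302.3,204) and top (224.3,197). The can, bush and nozzle stand next to the catch post on the −y side.

```bash
cat > h.py <<'E'
from station import r
import numpy as np
def ray(n,u,v):
    m=r.camera_model(n);K=m["camera_matrix"];T=m["cam_to_world"]
    d=np.array([(u-K[0,2])/K[0,0],-(v-K[1,2])/K[1,1],-1]);return T[:3,3],T[:3,:3]@d
def onz(n,u,v,z):
    o,d=ray(n,u,v);return o+d*(z-o[2])/d[2]
def tri(a,b):
    (o1,d1),(o2,d2)=ray("scene",*a),ray("top",*b)
    s=np.linalg.lstsq(np.c_[d1,-d2],o2-o1,rcond=None)[0]
    p,q=o1+s[0]*d1,o2+s[1]*d2;return (p+q)/2,np.linalg.norm(p-q)
def cloud(n,d):
    m=r.camera_model(n);K=m["camera_matrix"];T=m["cam_to_world"]
    v,u=np.mgrid[:d.shape[0],:d.shape[1]]
    P=np.stack([(u-K[0,2])/K[0,0]*d,-(v-K[1,2])/K[1,1]*d,-d],-1);return P@T[:3,:3].T+T[:3,3]
E
python3 - <<'E'
from h import *
import cv2
np.set_printoptions(precision=4,suppress=True)
k,e=tri((235,178.8),(278.6,216.6));print("knob",k,e)
h,e=tri((302.3,204),(224.3,197));print("hinge",h,e)
# dark blob centroids of knob
for n,c,z in(("scene",(235,179),.157),("top",(278.6,216.6),.157)):
    f=np.load(f"pics/{n}0.npz");p,d=f["p"],f["d"]
    C=cloud(n,d);u,v=int(c[0]),int(c[1])
    w=np.s_[v-8:v+9,u-8:u+9]
    m=(C[w][...,2]>.14)&(C[w][...,2]<.18)
    Q=C[w][m];print(n,"knob pts",len(Q),Q.mean(0),Q[:,2].max()); vv,uu=np.nonzero(m);print(" px",uu.mean()+u-8,vv.mean()+v-8, onz(n,uu.mean()+u-8,vv.mean()+v-8,z))
    # fence/gate tops
    m=(C[...,2]>.118)&(C[...,2]<.134)&(C[...,0]>.3)&(C[...,0]<.75)&(abs(C[...,1])<.25)
    Q=C[m][:,:2].astype(np.float32);print(" top edges",len(Q),cv2.minAreaRect(Q))
    print(cv2.boxPoints(cv2.minAreaRect(Q)))
E
```

```text
knob [ 0.5855 -0.0912  0.154 ] 0.005976580692609591
hinge [0.6396 0.075  0.1078] 0.012566140810633657
scene knob pts 72 [ 0.5908 -0.0897  0.1618] 0.17035166123714396
 px 234.29166666666666 178.55555555555554 [ 0.587  -0.0899  0.157 ]
 top edges 1151 ((0.6684322357177734, -0.09712781012058258), (0.3698115348815918, 0.23321644961833954), 57.889617919921875)
[[ 0.4714 -0.1918]
 [ 0.6689 -0.3157]
 [ 0.8655 -0.0025]
 [ 0.6679  0.1215]]
top knob pts 55 [ 0.5868 -0.0928  0.166 ] 0.1734775182708228
 px 278.3272727272727 215.43636363636364 [ 0.5883 -0.0931  0.157 ]
 top edges 838 ((0.6635823845863342, -0.10317246615886688), (0.37878119945526123, 0.2413926124572754), 55.25715637207031)
[[ 0.4565 -0.19  ]
 [ 0.6548 -0.3276]
 [ 0.8707 -0.0163]
 [ 0.6723  0.1212]]
```

```bash
python3 - <<'E'
from h import *
import cv2
np.set_printoptions(precision=4,suppress=True)
Cs=[]
for n in("scene","top"):
    f=np.load(f"pics/{n}0.npz");C=cloud(n,f["d"])
    m=(C[...,2]>.122)&(C[...,2]<.132)&(C[...,0]>.55)&(C[...,0]<.9)&(C[...,1]>-.17)&(C[...,1]<.15)
    Q=C[m];Q=Q[Q[:,2]>.1]
    Cs.append(Q)
    for yaw in [0]:
        pass
    R=cv2.minAreaRect(Q[:,:2].astype(np.float32));print(n,len(Q),R)
    # yaw by maximising peakiness of projections
    best=max(np.linspace(-.6,.6,241),key=lambda a:sum((np.histogram(Q[:,:2]@v,bins=np.arange(-1,1,.006))[0]**2).sum() for v in(np.array([np.cos(a),np.sin(a)]),np.array([-np.sin(a),np.cos(a)]))))
    ux=np.array([np.cos(best),np.sin(best)]);uy=np.array([-ux[1],ux[0]])
    X,Y=Q[:,:2]@ux,Q[:,:2]@uy
    print(" yaw",best,"x",np.percentile(X,[1,5,95,99]),"y",np.percentile(Y,[1,5,95,99]))
    k=np.array([.5875,-.0915]);g=k+.022*ux+.075*uy;print(" origin from knob",g,"in rect",g@ux,g@uy)
for a in((217.5,187),(311.3,207.5)):print(onz("scene",*a,.128))
E
```

```text
scene 1641 ((0.7382402420043945, -0.056261107325553894), (0.2604520916938782, 0.2695104479789734), 73.75306701660156)
 yaw -0.29 x [0.5969 0.6038 0.8545 0.8559] y [0.0305 0.0354 0.2822 0.2844]
 origin from knob [ 0.63   -0.0259] in rect 0.611132905460802 0.15531761763967908
top 1070 ((0.732689380645752, -0.057282865047454834), (0.26044371724128723, 0.28188806772232056), 73.8461685180664)
 yaw -0.26999999999999996 x [0.6003 0.6088 0.8588 0.861 ] y [0.0157 0.0199 0.2648 0.268 ]
 origin from knob [ 0.6287 -0.0251] in rect 0.6126213280719888 0.1435196820372093
[ 0.5901 -0.1345  0.128 ]
[0.6648 0.0997 0.128 ]
```

The measurements agree with each other. The knob is at about (0.5875, −0.0915, 0.157), the guard yaw is about −0.283, and the fence measures 260 mm. Next I move above the knob.

>>> play_rows([
  [[-0.584,-0.487,0,0,0.45],[-0.584,-0.487,0,0,0.45],[-0.584,-0.487,0,0,0.45],[-0.584,-0.487,0,0,0.45],[-0.584,-0.487,0,0,0.45],[-0.584,-0.487,0,0,0.45],[-0.584,-0.487,0,0,0.45],[-0.584,-0.487,0,0,0.45]],
])

```text
t: 0.9
tcp_pos: [0.4058, 0.2179, 0.2224]
tool_rot: [-0.0, 0.171, 0.985, -0.0]
contact_force: [0.9, -0.4, 0.2]
finger_gap: 0.0396
gripper_force: 0.0
```

>>> play_rows([
  [[-0.277,-0.231,0,1.2,0.45],[-0.277,-0.231,0,1.2,0.45],[-0.277,-0.231,0,1.2,0.45],[-0.277,-0.231,0,1.2,0.45],[-0.277,-0.231,0,1.2,0.45],[-0.277,-0.231,0,1.2,0.45],[-0.277,-0.231,0,1.2,0.45],[-0.277,-0.231,0,1.2,0.45]],
])

```text
t: 1.7
tcp_pos: [0.5889, -0.0958, 0.2203]
tool_rot: [-0.001, 0.702, 0.712, -0.001]
contact_force: [-0.6, 0.4, -0.1]
finger_gap: 0.0393
gripper_force: 0.0
```

>>> play_rows([
  [[0,0,0,0.15,0.45],[0,0,0,0.308,0.45],[0,0,0,0.308,0.45],[0,0,0,0.308,0.45]],
])

```text
t: 2.1
tcp_pos: [0.5878, -0.0912, 0.2222]
tool_rot: [-0.0, 0.798, 0.602, -0.0]
contact_force: [0.8, 0.2, -0.8]
finger_gap: 0.0393
gripper_force: 0.0
```

```bash
python3 - <<'E'
from h import *
import cv2
from scipy.spatial.transform import Rotation as R
o=r.get_obs();w=o["tool_rot"];print(np.round(o["tcp_pos"],4),np.round(R.from_quat([w[1],w[2],w[3],w[0]]).as_matrix(),3))
ims=[]
for n,(u,v) in(("scene",(235,170)),("top",(279,216))):
    p,d=r.grab_frame(n);c=p[v-32:v+33,u-40:u+41,::-1]
    ims.append(cv2.resize(np.clip(c*1.5,0,255).astype(np.uint8),None,fx=4.9,fy=4.9,interpolation=cv2.INTER_CUBIC))
cv2.imwrite("pics/hover.png",np.hstack(ims))
E
```

```text
[ 0.5878 -0.0912  0.2222] [[ 0.275  0.962 -0.001]
 [ 0.962 -0.275  0.   ]
 [-0.    -0.001 -1.   ]]
```

View pics/hover.png

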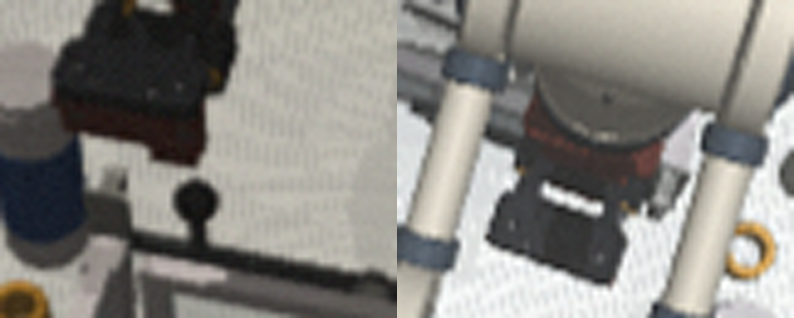

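The hover view shows the gripper directly above the knob, which sits at (195,200) in the left crop, with free space around it. Next I descend and check the force.

>>> play_rows([
  [[0,0,0.03,0,0.45],[0,0,0.05,0,0.45],[0,0,0.065,0,0.45],[0,0,0.075,0,0.45],[0,0,0.084,0,0.45],[0,0,0.084,0,0.45]],
])

```text
t: 2.8
tcp_pos: [0.5876, -0.0911, 0.1376]
tool_rot: [-0.001, 0.799, 0.601, -0.0]
contact_force: [0.3, -0.4, 0.2]
finger_gap: 0.0397
gripper_force: 0.0
```

>>> play_rows([
  [[0,0,0,0,0.38],[0,0,0,0,0.34],[0,0,0,0,0.32],[0,0,0,0,0.32]],
])

```text
t: 3.2
tcp_pos: [0.5882, -0.0914, 0.1393]
tool_rot: [0.0, 0.799, 0.601, 0.0]
contact_force: [-0.4, -1.1, -0.4]
finger_gap: 0.0283
gripper_force: 0.0
```

>>> play_rows([
  [[0,0,0,0,0.31],[0,0,0,0,0.3],[0,0,0,0,0.3],[0,0,0,0,0.3]],
])

```text
t: 3.6
tcp_pos: [0.5878, -0.0912, 0.1388]
tool_rot: [-0.0, 0.799, 0.601, -0.0]
contact_force: [-1.7, 1.2, 2.2]
finger_gap: 0.0264
gripper_force: 1.0
```

>>> play_rows([
  [[0,0,0,0,0.285],[0,0,0,0,0.285],[0,0,0,0,0.285]],
])

```text
t: 3.9
tcp_pos: [0.5873, -0.0911, 0.1388]
tool_rot: [-0.001, 0.799, 0.601, -0.0]
contact_force: [-5.5, 1.6, 2.6]
finger_gap: 0.0252
gripper_force: 2.7
```

The front finger touches the knob first. I shift the tool slightly towards the robot to centre it.

>>> play_rows([
  [[0,-0.0005,0,0,0.285],[0,-0.001,0,0,0.285],[0,-0.001,0,0,0.285],[0,-0.001,0,0,0.285]],
])

```text
t: 4.3
tcp_pos: [0.5871, -0.0911, 0.1386]
tool_rot: [0.0, 0.799, 0.601, 0.0]
contact_force: [-2.2, 0.5, 1.8]
finger_gap: 0.025
gripper_force: 0.9
```

>>> play_rows([
  [[0,0,0,0,0.278],[0,0,0,0,0.278],[0,0,0,0,0.278]],
])

```text
t: 4.6
tcp_pos: [0.5869, -0.0909, 0.1386]
tool_rot: [-0.0, 0.799, 0.601, -0.0]
contact_force: [-2.6, 0.6, 2.3]
finger_gap: 0.0243
gripper_force: 1.4
```

>>> play_rows([
  [[0,-0.0007,0,0,0.278],[0,-0.0007,0,0,0.272],[0,-0.0007,0,0,0.265],[0,-0.0007,0,0,0.255],[0,-0.0007,0,0,0.255]],
])

```text
t: 5.1
tcp_pos: [0.5864, -0.0908, 0.1385]
tool_rot: [0.0, 0.799, 0.601, 0.0]
contact_force: [0.9, -0.2, -0.2]
finger_gap: 0.0229
gripper_force: 18.1
```

The knob is gripped. I lift a little, to θ = 0.03, then pull gently to find the lip.

>>> play_rows([
  [[0.0007,0,-0.0014,0,0.25],[0.0014,0,-0.0028,0,0.25],[0.0018,0,-0.0036,0,0.25],[0.0018,0,-0.0036,0,0.25],[0.0018,0,-0.0036,0,0.25]],
])

```text
t: 5.6
tcp_pos: [0.5869, -0.0891, 0.1422]
tool_rot: [0.0, 0.799, 0.601, 0.0]
contact_force: [1.2, -0.9, -1.5]
finger_gap: 0.0223
gripper_force: 26.2
```

>>> play_rows([
  [[0,-0.001,0,0,0.25],[0,-0.002,0,0,0.25],[0,-0.003,0,0,0.25],[0,-0.003,0,0,0.25]],
])

```text
t: 6.0
tcp_pos: [0.5847, -0.0881, 0.1421]
tool_rot: [0.001, 0.799, 0.601, 0.001]
contact_force: [4.9, 0.4, -4.2]
finger_gap: 0.023
gripper_force: 26.2
```

>>> play_rows([
  [[0.0003,0,-0.0005,0,0.25],[0.0005,0,-0.001,0,0.25],[0.0005,0,-0.001,0,0.25]],
])

```text
t: 6.3
tcp_pos: [0.5848, -0.0878, 0.1428]
tool_rot: [0.001, 0.8, 0.601, 0.001]
contact_force: [5.8, -0.8, -4.4]
finger_gap: 0.0225
gripper_force: 26.3
```

>>> play_rows([
  [[0.0003,0,-0.0005,0,0.25],[0.0005,0,-0.001,0,0.25],[0.0005,0,-0.001,0,0.25]],
])

```text
t: 6.6
tcp_pos: [0.5849, -0.0874, 0.1436]
tool_rot: [0.001, 0.8, 0.601, 0.001]
contact_force: [6.2, -0.6, -5.4]
finger_gap: 0.0227
gripper_force: 26.3
```

>>> play_rows([
  [[0.0003,0.0005,-0.0005,0,0.25],[0.0005,0.0005,-0.001,0,0.25],[0.0005,0.0005,-0.001,0,0.25]],
])

```text
t: 6.9
tcp_pos: [0.5851, -0.0867, 0.145]
tool_rot: [0.0, 0.799, 0.601, 0.0]
contact_force: [6.1, 1.0, -4.5]
finger_gap: 0.023
gripper_force: 26.2
```

>>> play_rows([
  [[0.0003,0,-0.0005,0,0.25],[0.0005,0,-0.001,0,0.25],[0.0005,0,-0.001,0,0.25]],
])

```text
t: 7.2
tcp_pos: [0.5853, -0.0862, 0.146]
tool_rot: [0.0, 0.799, 0.601, 0.0]
contact_force: [5.4, 1.1, -4.4]
finger_gap: 0.0225
gripper_force: 26.2
```

>>> play_rows([
  [[0.0003,0,-0.0005,0,0.25],[0.0005,0,-0.001,0,0.25],[0.0005,0,-0.001,0,0.25]],
])

```text
t: 7.5
tcp_pos: [0.5854, -0.0858, 0.1469]
tool_rot: [0.0, 0.799, 0.601, 0.0]
contact_force: [5.2, -0.2, -5.5]
finger_gap: 0.0223
gripper_force: 26.2
```

>>> play_rows([
  [[0.0003,0,-0.0005,0,0.25],[0.0005,0,-0.001,0,0.25],[0.0005,0,-0.001,0,0.25]],
])

```text
t: 7.8
tcp_pos: [0.5856, -0.0853, 0.1479]
tool_rot: [0.0, 0.799, 0.601, 0.0]
contact_force: [4.9, 0.5, -5.4]
finger_gap: 0.0225
gripper_force: 26.2
```

>>> play_rows([
  [[0.0003,0,-0.0005,0,0.25],[0.0005,0,-0.001,0,0.25],[0.0005,0,-0.001,0,0.25]],
])

```text
t: 8.1
tcp_pos: [0.5857, -0.0848, 0.1488]
tool_rot: [0.0, 0.799, 0.601, 0.0]
contact_force: [5.6, 1.0, -5.7]
finger_gap: 0.0224
gripper_force: 26.2
```

>>> play_rows([
  [[0.0003,0,-0.0005,0,0.25],[0.0005,0,-0.001,0,0.25],[0.0005,0,-0.001,0,0.25]],
])

```text
t: 8.4
tcp_pos: [0.5859, -0.0842, 0.1498]
tool_rot: [-0.0, 0.799, 0.601, 0.0]
contact_force: [4.7, 1.0, -5.2]
finger_gap: 0.0223
gripper_force: 26.2
```

>>> play_rows([
  [[0.0003,0,-0.0005,0,0.25],[0.0005,0,-0.001,0,0.25],[0.0005,0,-0.001,0,0.25]],
])

```text
t: 8.7
tcp_pos: [0.586, -0.0837, 0.1508]
tool_rot: [-0.0, 0.799, 0.601, 0.0]
contact_force: [6.2, 0.2, -5.3]
finger_gap: 0.0228
gripper_force: 26.2
```

>>> play_rows([
  [[0.0003,0,-0.0005,0,0.25],[0.0005,0,-0.001,0,0.25],[0.0005,0,-0.001,0,0.25]],
])

```text
t: 9.0
tcp_pos: [0.5861, -0.0832, 0.1517]
tool_rot: [-0.0, 0.799, 0.601, 0.0]
contact_force: [5.9, 1.7, -5.3]
finger_gap: 0.0225
gripper_force: 26.2
```

>>> play_rows([
  [[0.0003,0,-0.0005,0,0.25],[0.0005,0,-0.001,0,0.25],[0.0005,0,-0.001,0,0.25]],
])

```text
t: 9.3
tcp_pos: [0.5857, -0.0822, 0.1529]
tool_rot: [-0.001, 0.799, 0.601, 0.0]
contact_force: [2.9, 4.0, -4.6]
finger_gap: 0.0224
gripper_force: 26.2
```

>>> play_rows([
  [[0.0003,0,-0.0005,0,0.25],[0.0005,0,-0.001,0,0.25],[0.0005,0,-0.001,0,0.25]],
])

```text
t: 9.6
tcp_pos: [0.5858, -0.0817, 0.1539]
tool_rot: [-0.001, 0.799, 0.601, -0.0]
contact_force: [1.9, 4.6, -5.4]
finger_gap: 0.0223
gripper_force: 26.2
```

The preload dropped, so the bar's end is clear of the lower lip. The latch is lifted and the gate has moved slightly. I pull gently and watch the force.

>>> play_rows([
  [[0.0003,-0.001,0,0,0.25],[0.0004,-0.002,0,0,0.25],[0.0004,-0.003,0,0.005,0.25],[0.0004,-0.003,0,0.005,0.25]],
])

```text
t: 10.0
tcp_pos: [0.5832, -0.0805, 0.1539]
tool_rot: [-0.001, 0.801, 0.599, 0.0]
contact_force: [4.2, 4.6, -5.9]
finger_gap: 0.0226
gripper_force: 26.2
```

>>> play_rows([
  [[0.0002,-0.001,0,0.006,0.25],[0.0004,-0.002,0,0.012,0.25],[0.0004,-0.003,0,0.018,0.25],[0.0004,-0.003,0,0.018,0.25]],
])

```text
t: 10.4
tcp_pos: [0.5805, -0.0792, 0.1539]
tool_rot: [-0.001, 0.806, 0.592, 0.0]
contact_force: [2.9, 5.2, -6.6]
finger_gap: 0.023
gripper_force: 26.2
```

>>> play_rows([
  [[0.001,-0.003,0.0002,0.02,0.25],[0.0018,-0.006,0.0004,0.04,0.25],[0.0025,-0.009,0.0006,0.06,0.25],[0.0033,-0.012,0.0006,0.08,0.25],[0.0033,-0.012,0.0006,0.08,0.25]],
])

```text
t: 10.9
tcp_pos: [0.5697, -0.0732, 0.1538]
tool_rot: [-0.0, 0.83, 0.558, -0.0]
contact_force: [1.1, 3.7, -4.4]
finger_gap: 0.0222
gripper_force: 26.1
```

```bash
python3 - <<'E'
from h import *
o=r.get_obs();p=np.array(o["tcp_pos"][:2]);H=np.array([.6574,.0704]);w=o["tool_rot"]
a0=np.array([.5864,-.0908])-H;a=p-H
ang=lambda v:np.arctan2(v[1],v[0])
print("radius",np.linalg.norm(a0),np.linalg.norm(a),"phi~",ang(a0)-ang(a)) 
tx=2*np.arctan2(w[2],w[1]);print("tool x yaw",tx)  # x axis angle
ex=np.array([np.cos(tx),np.sin(tx)]);ey=np.array([ex[1],-ex[0]])
for d in(.04,.1,.16,.22,.28,.34,.38,.4):
    c,s=np.cos(-d),np.sin(-d);q=H+np.array([[c,-s],[s,c]])@a-p;print(d,np.round([q@ex,q@ey],4))
E
```

```text
radius 0.1761432371679367 0.16828102701850503 phi~ 0.1336199206991715
tool x yaw 1.1851468062698556
0.04 [ 0.0012 -0.0066]
0.1 [ 0.0036 -0.0164]
0.16 [ 0.0065 -0.0261]
0.22 [ 0.01   -0.0356]
0.28 [ 0.014  -0.0448]
0.34 [ 0.0186 -0.0538]
0.38 [ 0.022  -0.0596]
0.4 [ 0.0237 -0.0625]
```

>>> play_rows([
  [[0.0012,-0.0066,0,0.04,0.25],[0.0036,-0.0164,0,0.1,0.25],[0.0065,-0.0261,0,0.16,0.25],[0.01,-0.0356,0,0.22,0.25],[0.014,-0.0448,0,0.28,0.25],[0.0186,-0.0538,0,0.34,0.25],[0.022,-0.0596,0,0.38,0.25],[0.0237,-0.0625,0,0.4,0.25]],
])

```text
t: 11.7
tcp_pos: [0.5208, -0.0282, 0.1541]
tool_rot: [0.001, 0.924, 0.382, 0.0]
contact_force: [1.2, -0.5, -2.9]
finger_gap: 0.0226
gripper_force: 26.1
```

Forces stay low, so I repeat the arc.

>>> play_rows([
  [[0.0012,-0.0066,0,0.04,0.25],[0.0036,-0.0164,0,0.1,0.25],[0.0065,-0.0261,0,0.16,0.25],[0.01,-0.0356,0,0.22,0.25],[0.014,-0.0448,0,0.28,0.25],[0.0186,-0.0538,0,0.34,0.25],[0.022,-0.0596,0,0.38,0.25],[0.0237,-0.0625,0,0.4,0.25]],
])

```text
t: 12.5
tcp_pos: [0.493, 0.0325, 0.1543]
tool_rot: [0.001, 0.982, 0.191, -0.001]
contact_force: [-3.7, -1.9, 0.0]
finger_gap: 0.0228
gripper_force: 26.1
```

>>> play_rows([
  [[0.0012,-0.0066,0,0.04,0.25],[0.0036,-0.0164,0,0.1,0.25],[0.0065,-0.0261,0,0.16,0.25],[0.01,-0.0356,0,0.22,0.25],[0.0114,-0.0388,0,0.24,0.25],[0.0114,-0.0388,0,0.24,0.25]],
])

```text
t: 13.1
tcp_pos: [0.4885, 0.0733, 0.1543]
tool_rot: [0.0, 0.997, 0.073, -0.001]
contact_force: [-6.2, 0.5, 3.1]
finger_gap: 0.0224
gripper_force: 26.1
```

The gate is open by about 67°. Next I lower the bar back along its arc.

>>> play_rows([
  [[-0.002,0,0.002,0,0.25],[-0.004,0,0.005,0,0.25],[-0.006,0,0.008,0,0.25],[-0.008,0,0.011,0,0.25],[-0.0095,0,0.0135,0,0.25],[-0.0105,0,0.0145,0,0.25],[-0.0105,0,0.0145,0,0.25]],
])

```text
t: 13.8
tcp_pos: [0.4796, 0.0716, 0.139]
tool_rot: [0.0, 0.997, 0.073, 0.001]
contact_force: [-0.7, 0.2, -0.2]
finger_gap: 0.0227
gripper_force: 26.1
```

>>> play_rows([
  [[0,0,0,0,0.28],[0,0,0,0,0.31],[0,0,0,0,0.36],[0,0,0,0,0.42],[0,0,0,0,0.45],[0,0,0,0,0.45]],
])

```text
t: 14.4
tcp_pos: [0.4792, 0.0717, 0.1392]
tool_rot: [0.0, 0.997, 0.073, 0.0]
contact_force: [-0.1, -0.5, 0.4]
finger_gap: 0.0394
gripper_force: 0.0
```

>>> play_rows([
  [[0,0,-0.01,0,0.45],[0,0,-0.03,0,0.45],[0,0,-0.06,0,0.45],[0,0,-0.09,0,0.45],[0,0,-0.12,0,0.45],[0,0,-0.12,0,0.45]],
])

```text
t: 15.0
tcp_pos: [0.4804, 0.0718, 0.2651]
tool_rot: [-0.0, 0.997, 0.073, 0.004]
contact_force: [0.9, 0.6, -0.4]
finger_gap: 0.0394
gripper_force: 0.0
```

>>> play_rows([
  [[0.05,-0.05,0,0,0.45],[0.1,-0.1,0,0,0.45],[0.15,-0.15,0,0,0.45],[0.2,-0.15,0,0,0.45],[0.25,-0.15,0,0,0.45],[0.25,-0.15,0,0,0.45],[0.25,-0.15,0,0,0.45],[0.25,-0.15,0,0,0.45]],
])

```text
t: 15.8
tcp_pos: [0.7056, 0.2567, 0.2536]
tool_rot: [0.001, 0.997, 0.073, -0.004]
contact_force: [-0.2, 0.1, -0.9]
finger_gap: 0.0394
gripper_force: 0.0
```

```bash
python3 - <<'E'
from h import *
import cv2
print(r.get_obs()["tcp_pos"])
p,_=r.grab_frame("scene");a=p[110:290,140:360,::-1]
q,_=r.grab_frame("top");b=q[110:290,190:340,::-1]
f=lambda x:cv2.resize(np.clip(x*1.6,0,255).astype(np.uint8),None,fx=2.1,fy=2.1,interpolation=cv2.INTER_CUBIC)
cv2.imwrite("pics/end.png",np.hstack([f(a),f(b)]))
E
```

```text
[0.70555368 0.25672411 0.25355163]
```

View pics/end.png

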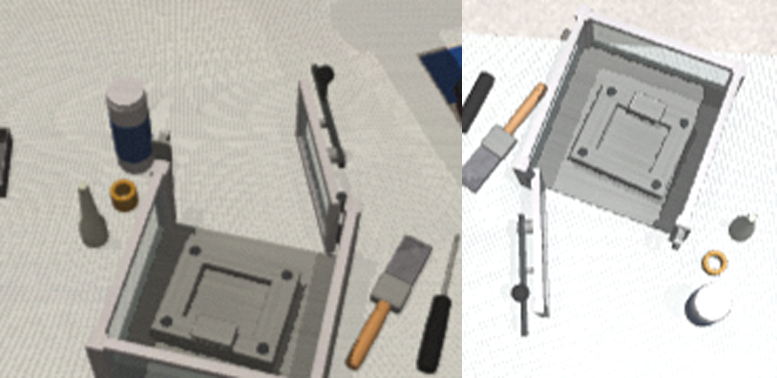

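The final view shows the gate open by about 65°: in the right half it runs from (537,175) to (546,312). The bar lies along the gate, the robot is clear, and the nozzle, bush, can, brush and screwdriver are in place.

```bash
python3 -c "
from station import r
print(r.sign_off())"
```

```text
the job is handed in; nothing more can be done
None
```

The gate is open about 66°, the latch bar was lowered back level and let go, the robot is clear, and the job was handed in at about 16 s; no verdict came back.

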